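Wind the fly screen's spring and pin it

ROBOT

A 7-joint arm with a two-finger parallel gripper is mounted at the origin on the work surface. World frame = base frame: x ahead of the robot, y to its left, z up, the work surface at z = 0. Lengths are in m, angles in rad, forces in N, time in s.
With the tool pointing down it reaches from about 0.4 to 0.85 m from the base axis. Payload 10.4 kg.
Tool frame: the origin (TCP) lies at the very end of the fingers, on their centre line; the grasp point (between the pads) lies 19 mm behind it (grip_point_offset is the distance from the TCP to the grasp point, in m); z points along the fingers, y is the line along which they close (so a half turn about z gives the same grasp; the last joint's range is limited). The gripper opens to 85 mm and grips with 20 to 120 N. Pads are 22 mm wide; open, the fingers measure 114 mm over their backs; the gripper's body (76 mm by 85 mm) begins 54 mm behind the grasp point. The pads swing forward as they close: fully open they stand 13 mm farther back than shut.
Start: joints at [1.293, 0.332, -0.065, 1.46, 0.022, 1.35, -0.088], TCP at [0.158, -0.605, 0.231] pointing down, gripper open.
Joint ranges: [-2.6, 2.6], [-0.5, 2.12], [-1.47, 1.34], [0.16, 2.42], [-1.27, 4.41], [0.06, 2.06], [-2.6, 2.6]. Speed limits (rad/s): [2.22, 2.22, 2.79, 2.79, 3.14, 3.14, 3.14].

INTERFACE

Orientations are given as a 3x3 rotation matrix whose columns are the frame's x, y, z axes.
In Python, from rig import state, grab_frame, finish_job, search_frame, grip_point_offset gives the robot as it stands.
- The arm moves only by the tool send_rows, never from a script. Its argument "motion" is text: rows parted by semicolons, each of 7 numbers parted by spaces: the turn, a rotation vector about the tool's x, y, z in units of 6 degrees (1.0 is 6 degrees), then the shift along the tool's x, y, z in units of 50 mm (1.0 is 50 mm), then the opening in per cent of the stroke, from 0 (shut) to 100 (fully open). In form: ax ay az tx ty tz fingers; .... A call has exactly 8 rows; each row is the pose to reach, as a shift and turn from the pose commanded when the call began, along the tool's axes at that moment; what a row does not reach only later rows make up. A row lasts 1/10 s, in which the tool goes at most 50 mm and 8.59 degrees, less where a joint would pass 70% of its speed; a pose out of reach is approached as far as the arm can. A call with a gripper value outside its range is refused whole. The fingers move at their own pace and stop on an object; the grip force is fixed at half the most. Time passes only in rows, so rows that repeat a pose let the fingers close, or fill a call up. It gives the time, the measured TCP pose, the force, the opening and the grip force at its end, in the units of the state.
- state(): the state, without advancing time (a new reading comes with each control period).
- grab_frame(name): name is "scene" or "top" or "wrist"; returns a dict with "color" (400x640x3 uint8, red, green, blue), "camera_matrix" (3x3 intrinsics, pixels), "dist" ([k1, k2, p1, p2, k3] as OpenCV has them; the pictures are not rectified), "camera_from_world" (4x4, takes a point from world to camera coordinates). Camera axes: x right, y down, z forward; pixel columns grow to the right and rows downward; lengths in m; the calibration is good to about 2 mm. A picture is of the moment at which its call begins. There is no depth.
- finish_job(): hands the job in; it is judged then, once.
Trained networks look in a picture, given as the dict that the camera call returned (one of the last four; its "shot" number tells which), for a name from the list of things; names that differ only in an ending like _2 or _b are one class to them, and where a whole thing is asked for, a point or a joint stands for the part that bears it (a point fixed in the world has none). Each returns a list of dicts, best first, with "p" (0 to 1); they miss things now and then, are a little off and sometimes report something else, mostly with a low value. They report only what shows in the picture. A call takes as long as a camera call. They do not tell look-alikes from the thing itself.
- search_frame(picture, label): "centre" ([x, y, z] in m, in the coordinates of the camera as it stood for that picture, good to about 4 mm: the middle of the surface that is visible of it).
The state is a dict: "time": time; "joints": joint angles; "joint_vel": joint speeds; "effort": joint torques, N m; "ee_pos": TCP position; "tcp_rot": TCP orientation; "wrist_force": force on the tool from outside, world axes, zero at the start; "torque": the same for the moment, N m; "gripper_width": opening from 0.0 (shut) to 1.0 (fully open); "gripper_force": force on a finger pad.
Only numpy, scipy, OpenCV 4.12 (cv2) and the standard library are available. Lean on these libraries where they do the work, as an engineer would, in place of code of your own. Each camera call takes 0.05 s, during which the arm holds its last target. There are 200 camera calls.

TASK

The fly screen's spring winder has to be locked under tension before it goes back on the window: take the steel locking pin from its socket on the turntable caddy and, with the pin's shank, push the winder's arm anticlockwise (looking squarely at the sloping plate) against its spring until the arm has passed the hole. Hold it there, drop the pin into the hole and press it fully home, so that the arm stays back against the pin when you let go. Leave all other things standing where they are.

Things in the scene. Friction and masses are not known exactly. Their poses are not given: they have to be found in the camera images.
- pin: Steel locking pin, 110 mm long, about 70 to 120 g: a round shank 12 mm across and 75 mm long whose last 9 mm taper to a 7 mm flat tip, with a round head above it, 22 mm across and 35 mm long. Origin at the centre of the tip, z along the pin towards the head (head from z = 75 to 110 mm). At the start it stands upright, with a little play, 30 mm deep in a white socket block (40 mm square) at the caddy's edge, tip 27 mm above the table.
- hole (a point): Centre of the mouth of the locking hole in the winder's sloping white plate (160 x 160 mm): blind, 16 mm across, 25 mm deep, edge slightly chamfered. The hole lies 65 mm straight down the slope from the wheel's axis. Frame: z out of the plate, square to it (30 degrees from vertical, leaning towards the robot at yaw 0), x up the slope, y to the left of someone facing the plate. The pin's tip pushes in along -z.
- hole_floor (a point): Centre of the hole's floor, 25 mm below its mouth; same axes as the hole.
- axle (a point): Point on the plate's surface on the wheel's axis; same axes as the hole. The wheel is a ribbed grey drum 76 mm across, reaching 29 mm above the plate (35 mm at its central cap). A straight steel arm 12 mm wide, with a rounded end, sticks out of it to 94 mm from the axis, in the layer 12 to 28 mm above the plate. There is free space under and around the arm.
- wheel (a joint): Turning angle of the wheel and its arm, rad. 0 = at rest against its stop, the arm's centre line then 145 degrees anticlockwise from the plate's x axis (down the slope and to the left); grows anticlockwise seen from above the plate, up to 1.3. A spring drives it back: 0.12 N m at 0, 0.28 N m at 0.8. When the arm's trailing side leans on a pin centred in the hole the angle is about 0.8; before the arm is turned it lies on the other side (left) of the hole.
- caddy: White plastic turntable caddy, 250 mm across, tray floor 21 mm and rim 37 mm above the table; its stiff turntable can turn. Origin at the centre of its underside on the table; the pin's socket is 85 mm from the centre.
- funnel: Stainless steel funnel standing mouth down on the turntable, 90 mm across, 85 mm tall. Leave alone. Origin at the centre of its underside.
- bottle_a: Small glass bottle with flip-top lid on the turntable, 40 mm across, 100 mm tall. Leave alone. Origin at the centre of its underside.
- bottle_b: Second glass bottle, the same as the first, on the turntable. Leave alone. Origin at the centre of its underside.
- spoon_rest: Small round wooden spoon rest on the turntable, 66 mm across, 16 mm tall. Leave alone. Origin at the centre of its underside.
- sieve: Green plastic sieve on the turntable, 66 mm across, 30 mm tall, with a short handle. Leave alone. Origin at the centre of its underside.
- screwdriver: Screwdriver lying on the table between caddy and winder. Leave alone. Origin in its lower side.
- mug: White mug on the table, 74 mm across, 85 mm tall. Leave alone. Origin at the centre of its underside.
- pin_tip (a point): Centre of the pin's tip (the pin's origin).
Things that resemble listed ones, but are neither listed nor needed, are in the scene too. Leave any blue look-alike of the pin alone.

How it is judged:
By the outcome, as a careful person would: the job done as asked, in the order asked, and still so for the second after the job is handed in, with the robot touching nothing.
It also fails if it takes over 48 s, if anything falls off the work surface, if the arm or the gripper's body presses on something with over 40 N, if the wrist force passes 120 N, or if a joint passes its speed limit or range.

## Working session

There is one attempt and no reset: what is moved stays moved. The work goes in short steps, Python scripts to look and compute and a tool call to move; the robot and the scene stay as the last step left them, time stands still between calls to the robot, and variables do not carry over. Pictures are saved under pics/ and viewed, at most 10 in all, crops included, and the job is handed in when it is done.

Besides the shell and the picture viewer there is one more tool, called after "Call:" by a JSON object that holds its "method" and its "body", one argument or row to a line. send_rows: Moves the arm, as the interface text tells. Its arguments: {"type":"object","properties":{"motion":{"type":"string"}},"required":["motion"]}

```bash
ls; mkdir -p pics; cat > h.py <<'E'
import numpy as np, cv2
from rig import *
def w(pic,c):
    T=np.linalg.inv(np.array(pic["camera_from_world"])); return T[:3,:3]@np.array(c)+T[:3,3]
def px(pic,P):
    T=np.array(pic["camera_from_world"]); r=cv2.Rodrigues(T[:3,:3])[0]
    return cv2.projectPoints(np.array(P,float).reshape(-1,1,3),r,T[:3,3],np.array(pic["camera_matrix"]),np.array(pic["dist"]))[0].reshape(-1,2)
def ray(pic,uv):
    n=cv2.undistortPoints(np.array(uv,float).reshape(-1,1,2),np.array(pic["camera_matrix"]),np.array(pic["dist"])).reshape(-1,2)
    T=np.linalg.inv(np.array(pic["camera_from_world"]))
    d=np.c_[n,np.ones(len(n))]@T[:3,:3].T
    return T[:3,3],d
def atz(pic,uv,z):
    o,d=ray(pic,uv); return o+d*((z-o[2])/d[:,2])[:,None]
def save(pic,name,crop=None,s=1):
    im=np.array(pic["color"])[:,:,::-1]
    if crop: im=im[crop[1]:crop[3],crop[0]:crop[2]]
    cv2.imwrite("pics/"+name,cv2.resize(im,None,fx=s,fy=s,interpolation=cv2.INTER_CUBIC))
E
python3 - <<'E'
from h import *
np.set_printoptions(precision=4,suppress=True)
s=state(); print(s["time"],s["ee_pos"],s["tcp_rot"],s["gripper_width"],grip_point_offset)
for n in ("scene","top"):
    p=grab_frame(n); save(p,n+"0.png")
    print(n,"cam",ray(p,[[320,200]])[0])
    for l in ("pin","hole","axle","wheel","caddy","funnel","bottle_a","spoon_rest","sieve","screwdriver","mug"):
        for d in search_frame(p,l)[:3]:
            W=w(p,d["centre"]); print(l,round(d["p"],2),W,px(p,W)[0].round())
E
```

```text
pics
0.0 [ 0.1575 -0.6045  0.2305] [[ 0.9677  0.2521 -0.0004]
 [ 0.2521 -0.9677  0.0014]
 [-0.     -0.0014 -1.    ]] 0.9992695323505466 0.0187
scene cam [ 0.9164 -0.374   0.9817]
pin 0.56 [0.4155 0.4845 0.0851] [355.  87.]
pin 0.53 [ 0.4363 -0.0038  0.0178] [261. 213.]
hole 0.76 [ 0.5344 -0.2414  0.0954] [221. 292.]
hole 0.45 [ 0.5237 -0.2312  0.1173] [218. 282.]
axle 0.79 [ 0.5378 -0.2443  0.0932] [221. 294.]
axle 0.63 [0.5123 0.1637 0.0784] [320. 172.]
wheel 0.57 [ 0.525  -0.2315  0.1156] [219. 283.]
caddy 0.63 [0.4865 0.2706 0.0213] [334. 155.]
funnel 0.94 [0.5646 0.223  0.0434] [348. 174.]
bottle_a 0.69 [0.5113 0.1618 0.0797] [319. 172.]
bottle_a 0.66 [0.5826 0.3011 0.0825] [370. 150.]
spoon_rest 0.5 [0.5027 0.3428 0.0263] [353. 141.]
spoon_rest 0.26 [0.7452 0.0106 0.0447] [361. 267.]
sieve 0.83 [0.4265 0.2117 0.0396] [306. 155.]
screwdriver 0.61 [ 0.4316 -0.0057  0.0185] [259. 213.]
mug 0.59 [0.7438 0.0128 0.0457] [361. 266.]
top cam [0.4548 0.078  1.5112]
pin 0.51 [0.4197 0.4881 0.1058] [188. 255.]
hole 0.64 [ 0.5156 -0.2329  0.0893] [423. 218.]
axle 0.73 [ 0.5176 -0.2298  0.0908] [422. 217.]
wheel 0.88 [ 0.5141 -0.2252  0.107 ] [421. 218.]
wheel 0.53 [0.7521 0.0036 0.025 ] [343. 149.]
caddy 0.75 [0.4863 0.2676 0.0194] [264. 232.]
funnel 0.63 [0.5538 0.2299 0.0392] [275. 210.]
bottle_a 0.56 [0.5767 0.3045 0.0886] [249. 203.]
bottle_a 0.53 [0.5034 0.1629 0.0891] [295. 225.]
spoon_rest 0.51 [0.5111 0.3441 0.0234] [240. 225.]
sieve 0.77 [0.4362 0.2064 0.0328] [283. 247.]
screwdriver 0.59 [ 0.4289 -0.0028  0.0241] [348. 248.]
mug 0.82 [ 0.7497 -0.0005  0.024 ] [344. 149.]
```

View pics/scene0.png

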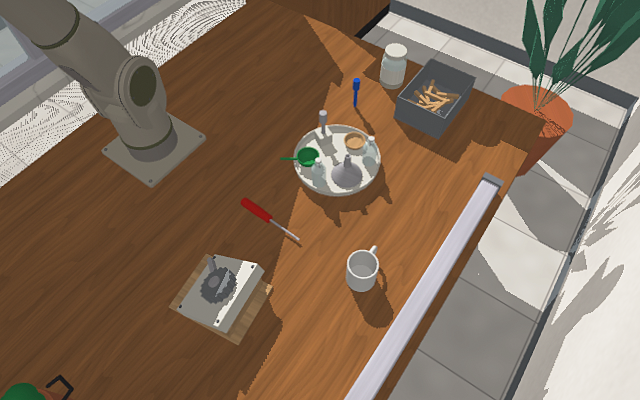

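View pics/top0.png

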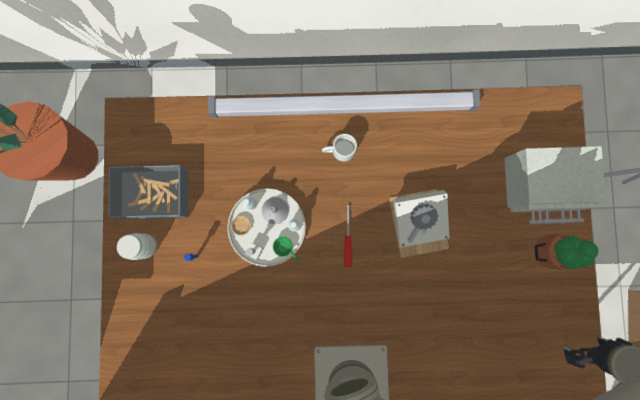

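Candidates for the pin are the blue one at scene (356,90) / top (188,256), standing on the table, and the grey steel one at scene (322,122) / top ~(260,250), at the caddy's edge. The grey steel one fits: it is in the white socket on the turntable, while the blue one is the look-alike. The winder is at scene (219,285) / top (422,217), with its arm pointing down-left. I'll confirm with an enlarged crop.

```bash
python3 - <<'E'
from h import *
a=grab_frame("scene"); b=grab_frame("top")
def c(p,x,y,wd=100,h=75,s=4): return cv2.resize(np.array(p["color"])[y:y+h,x:x+wd,::-1],(400,300),interpolation=cv2.INTER_CUBIC)
A=np.vstack([np.hstack([c(a,290,105),c(b,215,190)]),np.hstack([c(a,165,245,),c(b,372,185)])])
cv2.imwrite("pics/crop1.png",A)
E
```

```text
(no output)
```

View pics/crop1.png

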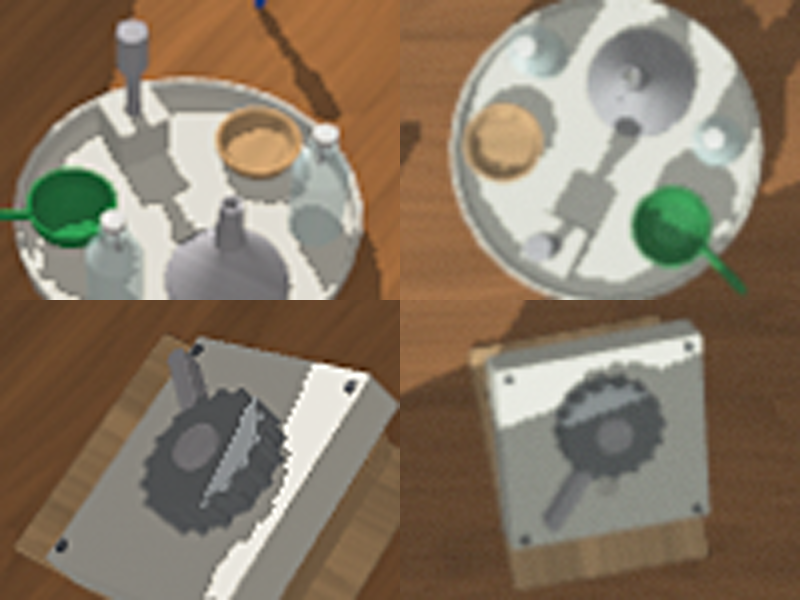

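The crop confirms the steel pin in its socket, head top at scene (323,113) / top (250,251). On the winder, the hole is at top (423,231), the cap at (425,219) and the arm is to the left of the hole.

```bash
python3 - <<'E'
from h import *
np.set_printoptions(precision=4,suppress=True)
a=grab_frame("scene"); b=grab_frame("top"); c=grab_frame("wrist")
print("pin scene",atz(a,[[323,113]],.137),"top",atz(b,[[250,251.5]],.137), "shank scene at .057",atz(a,[[323,132.5]],.057))
# winder rough: cap and hole in top
for z in (.07,.1,.13): print(z,atz(b,[[425.3,218.8],[423.3,231.2]],z),atz(a,[[165+49,245+36]],z))
s=state();R=np.array(s["tcp_rot"]);T=np.linalg.inv(np.array(c["camera_from_world"]))
print("cam in tool",R.T@(T[:3,3]-s["ee_pos"]),R.T@T[:3,:3]);print(c["camera_matrix"])
E
```

```text
pin scene [[0.4275 0.2976 0.137 ]] top [[0.4265 0.2951 0.137 ]] shank scene at .057 [[0.4268 0.2973 0.057 ]]
0.07 [[ 0.5136 -0.2451  0.07  ]
 [ 0.475  -0.2371  0.07  ]] [[ 0.4918 -0.2273  0.07  ]]
0.1 [[ 0.5123 -0.2384  0.1   ]
 [ 0.4745 -0.2306  0.1   ]] [[ 0.5057 -0.2321  0.1   ]]
0.13 [[ 0.5111 -0.2317  0.13  ]
 [ 0.4741 -0.224   0.13  ]] [[ 0.5197 -0.2369  0.13  ]]
cam in tool [ 0.066   0.0004 -0.1432] [[-0.0001 -0.9654 -0.2607]
 [ 1.     -0.0001  0.0001]
 [-0.0002 -0.2607  0.9654]]
[[320.5856   0.     322.8032]
 [  0.     320.5856 196.0146]
 [  0.       0.       1.    ]]
```

Call:
{"method": "send_rows", "body": {
  "motion": "0 0 0 0.7 -0.5 -0.3 100; 0 0 0 1.5 -1.1 -0.6 100; 0 0 0 2.2 -1.7 -0.9 100; 0 0 0 3.0 -2.3 -1.2 100; 0 0 0 3.8 -2.9 -1.4 100; 0 0 0 4.5 -3.5 -1.4 100; 0 0 0 5.3 -4.0 -1.4 100; 0 0 0 6.0 -4.6 -1.4 100"
}}

```text
time: 2.25
ee_pos: [0.3911, -0.305, 0.3017]
tcp_rot: [[0.968, 0.252, 0.001], [0.252, -0.968, -0.001], [0.001, 0.001, -1.0]]
wrist_force: [0.9, -0.9, -0.1]
gripper_width: 1.002
gripper_force: 0.0
```

Call:
{"method": "send_rows", "body": {
  "motion": "0 0 0 0.7 -0.55 0 100; 0 0 0 1.4 -1.1 0 100; 0 0 0 1.55 -1.17 0 100; 0 0 0 1.55 -1.17 0 100; 0 0 0 1.55 -1.17 0 100; 0 0 0 1.55 -1.17 0 100; 0 0 0 1.55 -1.17 0 100; 0 0 0 1.55 -1.17 0 100"
}}

```text
time: 3.05
ee_pos: [0.4497, -0.2313, 0.3013]
tcp_rot: [[0.968, 0.251, -0.0], [0.251, -0.968, -0.0], [-0.0, 0.0, -1.0]]
wrist_force: [0.2, -0.1, 0.9]
gripper_width: 1.004
gripper_force: 0.0
```

```bash
python3 - <<'E'
from h import *
np.set_printoptions(precision=4,suppress=True)
c=grab_frame("wrist"); save(c,"wrist1.png")
s=state(); print(s["time"],s["ee_pos"],s["tcp_rot"],s["wrist_force"],s["joints"])
import pickle; pickle.dump(dict(c),open("w1.pkl","wb"))
for l in("hole","axle","wheel"):
  for d in search_frame(c,l)[:2]:
    W=w(c,d["centre"]); print(l,d["p"],W,px(c,W)[0])
E
```

```text
3.1 [ 0.4498 -0.2311  0.3013] [[ 0.968   0.251   0.    ]
 [ 0.251  -0.968  -0.0002]
 [-0.      0.0002 -1.    ]] [ 0.1082 -0.4186  0.0351] [ 0.809   0.0638 -0.4426  1.6376  0.0277  1.4463 -0.9533]
hole 0.57 [ 0.5283 -0.2309  0.1018] [341.1286  99.3189]
axle 0.59 [ 0.5192 -0.2339  0.0986] [341.4992 108.9585]
wheel 0.7 [ 0.5212 -0.2308  0.1159] [339.9969 106.1016]
```

View pics/wrist1.png

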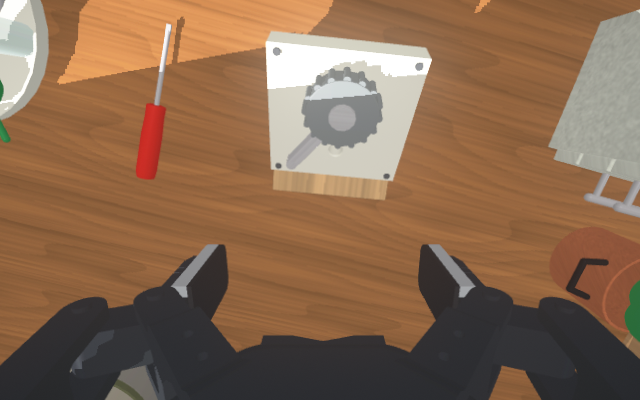

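The picture shows the winder at (265–430, 40–180): cap at (342,117), screws at (277,51), (419,67), (386,176) and (278,166), the hole rim at ~(336,152), and the arm down-left with its tip near (291,163). I'll enlarge this to read the points better.

```bash
python3 - <<'E'
from h import *
import pickle
c=pickle.load(open("w1.pkl","rb")); save(c,"wrist1c.png",(255,30,440,180),4.2)
E
```

```text
(no output)
```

View pics/wrist1c.png

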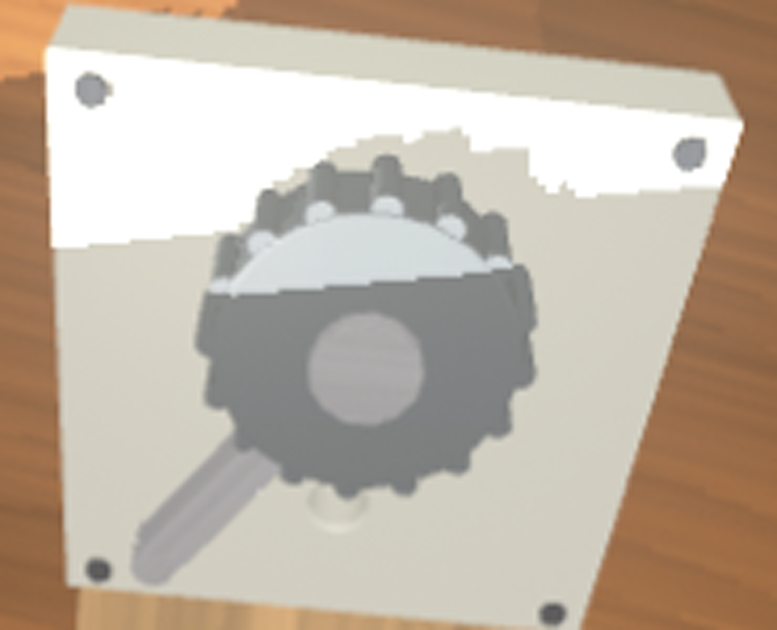

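The crop gives the screws at (93,89), (690,154), (552,614) and (98,570), plate corners at (48,48), (742,122), (580,630) and (68,585), cap (366,369) and hole centre ~(338,507). Now I'll fit the pose.

```bash
cat > fit.py <<'E'
from h import *
import pickle
from scipy.optimize import least_squares
np.set_printoptions(precision=4,suppress=True)
def frame(yaw,t=np.pi/6):
    c,s=np.cos(yaw),np.sin(yaw); ct,st=np.cos(t),np.sin(t)
    return np.array([[c*ct,-s,-c*st],[s*ct,c,-s*st],[st,0,ct]])
if __name__=="__main__":
    c=pickle.load(open("w1.pkl","rb")); b=grab_frame("top"); 
    cr=np.array([(93,89),(690,154),(552,614),(98,570),(48,48),(742,122),(580,630),(68,585),(366,369),(338,507)],float)
    uvw=np.array([255,30])+(cr+.5)/4.2-.5
    tc=np.array([(109,79),(289,46),(298,208),(125,240),(213,135)],float); uvt=np.array([372,185])+(tc+.5)/4-.5
    def pts(p):
        a=p[:3];F=frame(p[3]);cx,i=p[4],p[5]
        q=[(cx+i,i,0),(cx+i,-i,0),(cx-i,-i,0),(cx-i,i,0)]+[(cx+.08*k,.08*l,0) for k,l in((1,1),(1,-1),(-1,-1),(-1,1))]+[(0,0,.035),(-.065,0,0)]
        return a+np.array(q)@F.T
    def res(p):
        P=pts(p); return np.r_[(px(c,P)-uvw).ravel(),.5*(px(b,P[[0,1,2,3,8]])-uvt).ravel()]
    r=least_squares(res,[.53,-.235,.08,.15,0,.065],loss="soft_l1")
    print(r.x,r.fun.reshape(-1,2)); a=r.x[:3];F=frame(r.x[3])
    h=a+F@[-.065,0,0]; print("axle",a,"hole",h,"lowest plate edge z",(a+F@[r.x[4]-.08,0,0])[2])
    np.savez("winder.npz",a=a,F=F,h=h)
E
python3 fit.py
```

```text
[ 0.5278 -0.2331  0.0853  0.1561 -0.0259  0.071 ] [[-1.2015  0.7126]
 [ 0.4634  0.4564]
 [ 1.071  -1.3313]
 [-0.3153 -1.3953]
 [-0.1086 -0.0772]
 [ 0.0009 -0.0602]
 [-0.3516  0.6664]
 [ 0.0043 -0.2671]
 [ 0.1968  0.6295]
 [ 0.3045 -1.0211]
 [-0.1474  0.4666]
 [ 0.1268  0.4433]
 [ 0.0087  0.0787]
 [-0.217   0.0631]
 [ 0.3706  0.4048]]
axle [ 0.5278 -0.2331  0.0853] hole [ 0.4722 -0.2418  0.0528] lowest plate edge z 0.032354437158507235
```

Call:
{"method": "send_rows", "body": {
  "motion": "0 0 -0.5 0.2 -0.9 0 100; 0 0 -1.0 0.4 -1.8 0 100; 0 0 -1.5 0.6 -2.8 0 100; 0 0 -2.0 0.8 -3.7 0 100; 0 0 -2.5 1.0 -4.7 0 100; 0 0 -3.0 1.2 -5.6 0 100; 0 0 -3.5 1.4 -6.6 0 100; 0 0 -4.0 1.6 -7.5 0 100"
}}

```text
time: 4.1
ee_pos: [0.4324, 0.1547, 0.3016]
tcp_rot: [[0.78, 0.626, 0.001], [0.626, -0.78, -0.001], [0.001, 0.001, -1.0]]
wrist_force: [1.6, -0.1, 0.4]
gripper_width: 1.003
gripper_force: 0.0
```

```bash
cat > go.py <<'E'
from h import *
from scipy.spatial.transform import Rotation as Ro
np.set_printoptions(precision=3,suppress=True)
def go(P,Rt=None):
    s=state();R=np.array(s["tcp_rot"]);d=R.T@(np.array(P)-s["ee_pos"])/.05
    r=np.zeros(3) if Rt is None else Ro.from_matrix(R.T@Rt).as_rotvec()/np.radians(6)
    print("t",s["time"],"turn",r,"shift",d,"dist",np.linalg.norm(d)*.05, "j",np.array(s["joints"]))
E
python3 -c "
from go import *
go([.427,.296,.20])"
```

```text
t 4.1 turn [0. 0. 0.] shift [ 1.682 -2.274  2.031] dist 0.1741185739968855 j [ 0.457 -0.039 -0.86   1.724 -0.029  1.442 -1.294]
```

Call:
{"method": "send_rows", "body": {
  "motion": "0 0 -0.5 0.5 -0.7 0.1 100; 0 0 -1 1.0 -1.4 0.5 100; 0 0 -1.5 1.4 -1.9 1.1 100; 0 0 -2 1.7 -2.2 1.7 100; 0 0 -2 1.7 -2.2 2.0 100; 0 0 -2 1.7 -2.2 2.0 100; 0 0 -2 1.7 -2.2 2.0 100; 0 0 -2 1.7 -2.2 2.0 100"
}}

```text
time: 4.9
ee_pos: [0.4318, 0.291, 0.2027]
tcp_rot: [[0.636, 0.771, 0.002], [0.771, -0.636, 0.0], [0.002, 0.002, -1.0]]
wrist_force: [0.0, -0.6, -0.3]
gripper_width: 1.002
gripper_force: 0.0
```

```bash
python3 - <<'E'
from go import *
c=grab_frame("wrist"); save(c,"wrist2.png")
go([.427,.296,.1]); print(px(c,[[.427,.296,.137],[.427,.296,.102]]),state()["tcp_rot"])
for d in search_frame(c,"pin")[:2]: print(d["p"],w(c,d["centre"]),px(c,w(c,d["centre"])))
E
```

```text
t 4.95 turn [0. 0. 0.] shift [ 0.012 -0.14   2.053] dist 0.10291255861747527 j [ 0.207  0.25  -1.004  1.736  0.222  1.275 -1.538]
[[311.862 208.182]
 [313.237 195.024]] [[ 0.636  0.771  0.002]
 [ 0.771 -0.636  0.   ]
 [ 0.002  0.002 -1.   ]]
0.89 [0.425 0.301 0.138] [[305.543 204.866]]
0.87 [0.415 0.484 0.091] [[133.021   6.926]]
```

View pics/wrist2.png

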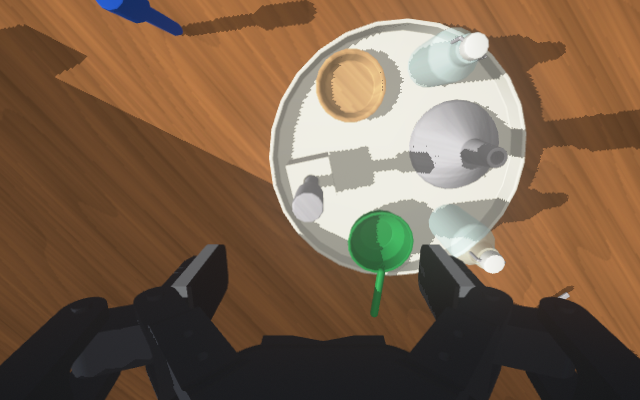

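The pin's head top is at (308,207), against a predicted (312,208), so it sits about 2.5 mm further along tool −y. The blue look-alike is at (135,15). I'll descend and grasp.

Call:
{"method": "send_rows", "body": {
  "motion": "0 0 0 0 -0.17 0.5 100; 0 0 0 0.01 -0.17 1.2 100; 0 0 0 0.01 -0.17 1.8 100; 0 0 0 0.01 -0.17 2.1 100; 0 0 0 0.01 -0.17 2.1 100; 0 0 0 0.01 -0.17 2.1 0; 0 0 0 0.01 -0.17 2.1 0; 0 0 0 0.01 -0.17 2.1 0"
}}

```text
time: 5.8
ee_pos: [0.4253, 0.2977, 0.0975]
tcp_rot: [[0.635, 0.773, 0.002], [0.773, -0.635, 0.001], [0.002, 0.001, -1.0]]
wrist_force: [0.5, -0.5, 0.7]
gripper_width: 0.513
gripper_force: 0.0
```

Call:
{"method": "send_rows", "body": {
  "motion": "0 0 0 0 0 0 0; 0 0 0 0 0 0 0; 0 0 0 0 0 0 0; 0 0 0 0 0 0 0; 0 0 0 0 0 0 0; 0 0 0 0 0 0 0; 0 0 0 0 0 0 0; 0 0 0 0 0 -0.1 0"
}}

```text
time: 6.6
ee_pos: [0.4244, 0.2971, 0.101]
tcp_rot: [[0.635, 0.773, -0.001], [0.773, -0.635, -0.001], [-0.001, -0.0, -1.0]]
wrist_force: [0.1, -0.1, -0.4]
gripper_width: 0.239
gripper_force: 58.5
```

Call:
{"method": "send_rows", "body": {
  "motion": "0 0 0 0 0 -0.4 0; 0 0 0 0 0 -1.1 0; 0 0 0 0 0 -1.9 0; 0 0 0 0 0.2 -2.7 0; 0 0 0.5 0 0.8 -3.2 0; 0 0 1 0 1.6 -3.4 0; 0 0 1.5 0 2.4 -3.4 0; 0 0 2 0 3.2 -3.4 0"
}}

```text
time: 7.4
ee_pos: [0.5494, 0.1945, 0.2718]
tcp_rot: [[0.783, 0.622, 0.001], [0.622, -0.783, -0.0], [0.0, 0.001, -1.0]]
wrist_force: [0.9, 0.6, -1.1]
gripper_width: 0.241
gripper_force: 58.8
```

```bash
cat >> go.py <<'E'
W=np.load("winder.npz");A,F=W["a"],W["F"]
RT=np.c_[F[:,0],-F[:,1],-F[:,2]]
def tip(r,deg,z,L=.0705):
    g=np.radians(deg); return A+F@[r*np.cos(g),r*np.sin(g),z+L]
E
python3 -c "
from go import *
go(tip(.065,118,.06),RT); print(tip(.065,118,.06)); print(state()['gripper_width'],state()['gripper_force'])"
```

```text
t 7.4 turn [-1.281  4.882  4.809] shift [-6.688  4.522  1.777] dist 0.413326409514558 j [ 0.291  0.341 -0.895  1.479  0.267  1.448 -1.507]
[ 0.428 -0.191  0.183]
0.24102869795340034 58.823001980781555
```

Call:
{"method": "send_rows", "body": {
  "motion": "-0.15 0.5 0.5 -0.7 0.5 0; -0.3 1.1 1.1 -1.5 1.0 0 0; -0.4 1.6 1.6 -2.2 1.5 0.2 0; -0.6 2.2 2.2 -3.0 2.0 0.4 0; -0.7 2.7 2.7 -3.7 2.5 0.7 0; -0.9 3.3 3.3 -4.5 3.0 1.0 0; -1.0 3.8 3.8 -5.2 3.5 1.3 0; -1.15 4.4 4.4 -6.0 4.0 1.5 0"
}}

```text
schema error: expected 7 numbers
```

Call:
{"method": "send_rows", "body": {
  "motion": "-0.15 0.5 0.5 -0.7 0.5 0 0; -0.3 1.1 1.1 -1.5 1.0 0 0; -0.4 1.6 1.6 -2.2 1.5 0.2 0; -0.6 2.2 2.2 -3.0 2.0 0.4 0; -0.7 2.7 2.7 -3.7 2.5 0.7 0; -0.9 3.3 3.3 -4.5 3.0 1.0 0; -1.0 3.8 3.8 -5.2 3.5 1.3 0; -1.15 4.4 4.4 -6.0 4.0 1.5 0"
}}

```text
time: 8.2
ee_pos: [0.4375, -0.1491, 0.196]
tcp_rot: [[0.871, 0.198, 0.449], [0.181, -0.98, 0.081], [0.457, 0.011, -0.89]]
wrist_force: [1.6, -0.0, -1.5]
gripper_width: 0.24
gripper_force: 58.8
```

```bash
python3 -c "
from go import *
go(tip(.065,118,.06),RT)"
```

```text
t 8.2 turn [-0.11   0.469  0.412] shift [-0.429  0.775  0.079] dist 0.04445280666150697 j [ 0.868 -0.264 -0.383  2.221 -0.52   0.843 -0.603]
```

Call:
{"method": "send_rows", "body": {
  "motion": "-0.1 0.4 0.4 -0.4 0.7 0.08 0; -0.1 0.47 0.4 -0.43 0.77 0.08 0; -0.1 0.47 0.4 -0.43 0.77 0.08 0; -0.1 0.47 0.4 -0.43 0.77 0.08 0; -0.1 0.47 0.4 -0.43 0.77 0.08 0; -0.1 0.47 0.4 -0.43 0.77 0.08 0; -0.1 0.47 0.4 -0.43 0.77 0.08 0; -0.1 0.47 0.4 -0.43 0.77 0.08 0"
}}

```text
time: 9.0
ee_pos: [0.4295, -0.1887, 0.1835]
tcp_rot: [[0.856, 0.16, 0.491], [0.138, -0.987, 0.08], [0.498, -0.001, -0.867]]
wrist_force: [-1.3, 0.5, -1.2]
gripper_width: 0.244
gripper_force: 58.9
```

```bash
python3 - <<'E'
from go import *
go(tip(.065,118,.06),RT)
s=state();R=np.array(s["tcp_rot"]);T=np.array(s["ee_pos"])+R@[0,0,.0705]
a=grab_frame("scene");b=grab_frame("top");c=grab_frame("wrist")
H=A+F@[-.065,0,0]
for p,o in((a,(170,225)),(b,(372,185)),(c,None)): print("tip px",px(p,[T,T-R@[0,0,.075],T-R@[0,0,.11]]).round(1).tolist(),"hole",px(p,H))
im=np.zeros((600,800,3),np.uint8)
def cr(p,x,y,w_,h_,W_,H_): return cv2.resize(np.array(p["color"])[y:y+h_,x:x+w_,::-1],(W_,H_),interpolation=cv2.INTER_CUBIC)
im[:300,:400]=cr(a,165,225,100,75,400,300); im[:300,400:]=cr(b,382,190,80,60,400,300)
im[300:,:400]=cr(c,200,50,240,180,400,300); im[300:,400:]=cr(c,260,90,120,90,400,300)
cv2.imwrite("pics/c3.png",im)
E
```

```text
t 9.0 turn [-0.03   0.022  0.034] shift [-0.029  0.034 -0.008] dist 0.00226490184089946 j [ 0.888 -0.225 -0.292  2.244 -0.589  0.803 -0.471]
tip px [[213.2, 250.8], [192.1, 230.7], [181.5, 220.6]] hole [[205.379 283.93 ]]
tip px [[409.3, 234.9], [416.2, 247.5], [419.7, 253.8]] hole [[423.643 232.147]]
tip px [[322.0, 207.8], [321.6, 254.9], [321.3, 296.7]] hole [[387.672 226.109]]
```

View pics/c3.png

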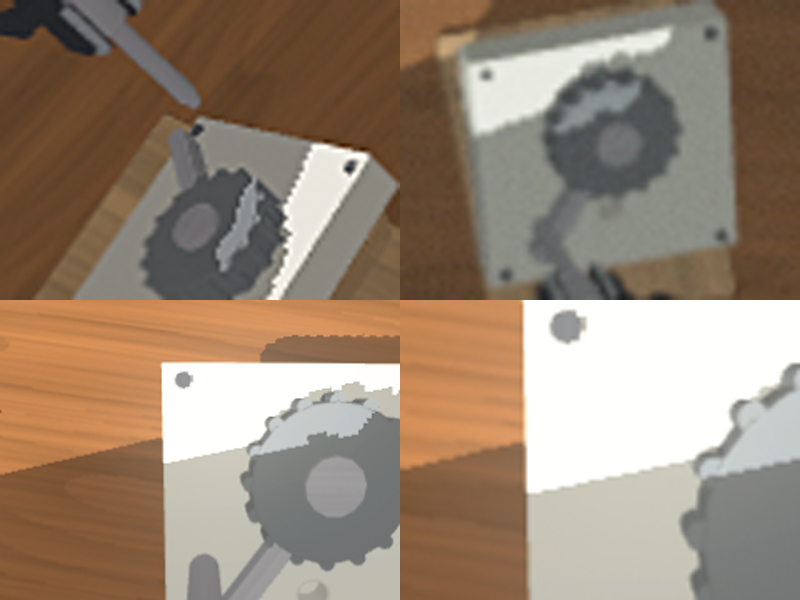

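The picture shows the pin straight in the gripper, with its tip at wrist (322,203) and the hole at (387,226). Both match the predictions to about 1 px. Next I'll descend beside the arm on its left.

Call:
{"method": "send_rows", "body": {
  "motion": "0 0 0 -0.03 0.03 0.3 0; -0.03 0.02 0.03 -0.03 0.03 0.6 0; -0.03 0.02 0.03 -0.03 0.03 0.8 0; -0.03 0.02 0.03 -0.03 0.03 1.0 0; -0.03 0.02 0.03 -0.03 0.03 1.09 0; -0.03 0.02 0.03 -0.03 0.03 1.09 0; -0.03 0.02 0.03 -0.03 0.03 1.09 0; -0.03 0.02 0.03 -0.03 0.03 1.09 0"
}}

```text
time: 9.95
ee_pos: [0.4551, -0.1866, 0.1358]
tcp_rot: [[0.855, 0.155, 0.494], [0.134, -0.988, 0.077], [0.5, 0.0, -0.866]]
wrist_force: [-0.0, -0.3, -1.8]
gripper_width: 0.244
gripper_force: 58.9
```

```bash
python3 - <<'E'
from go import *
go(tip(.065,118,.005),RT); go(tip(.065,180,.005),RT); print(state()["wrist_force"])
E
```

```text
t 9.95 turn [ 0.007 -0.002 -0.002] shift [ 0.003 -0.003  0.01 ] dist 0.0005513619431485041 j [ 0.858 -0.109 -0.327  2.263 -0.611  0.651 -0.458]
t 9.95 turn [ 0.007 -0.002 -0.002] shift [-0.687  1.145  0.011] dist 0.066759830046538 j [ 0.858 -0.109 -0.327  2.263 -0.611  0.651 -0.458]
[-0.037 -0.341 -1.753]
```

Accurate to 0.5 mm. Next, push the arm along the 65 mm arc.

Call:
{"method": "send_rows", "body": {
  "motion": "0 0 0 -0.1 0.07 0 0; 0 0 0 -0.23 0.15 0 0; 0 0 0 -0.31 0.23 0 0; 0 0 0 -0.39 0.31 0 0; 0 0 0 -0.46 0.4 0 0; 0 0 0 -0.52 0.5 0 0; 0 0 0 -0.57 0.6 0 0; 0 0 0 -0.61 0.7 0 0"
}}

```text
time: 10.75
ee_pos: [0.4344, -0.2251, 0.12]
tcp_rot: [[0.856, 0.156, 0.494], [0.134, -0.988, 0.078], [0.5, -0.001, -0.866]]
wrist_force: [2.0, 3.9, 0.9]
gripper_width: 0.241
gripper_force: 59.1
```

Call:
{"method": "send_rows", "body": {
  "motion": "0 0 0 -0.03 0.1 0 0; 0 0 0 -0.06 0.22 0 0; 0 0 0 -0.07 0.33 0 0; 0 0 0 -0.08 0.45 0 0; 0 0 0 -0.08 0.45 0 0; 0 0 0 -0.08 0.45 0 0; 0 0 0 -0.08 0.45 0 0; 0 0 0 -0.08 0.45 0 0"
}}

```text
time: 11.55
ee_pos: [0.4342, -0.2473, 0.1177]
tcp_rot: [[0.856, 0.156, 0.493], [0.135, -0.988, 0.078], [0.499, -0.001, -0.866]]
wrist_force: [1.2, 4.9, -2.6]
gripper_width: 0.245
gripper_force: 59.2
```

```bash
python3 - <<'E'
from go import *
go(tip(.065,180,.005),RT); print(state()["wrist_force"],state()["gripper_width"])
s=state();R=np.array(s["tcp_rot"]);T=np.array(s["ee_pos"])+R@[0,0,.0705]
b=grab_frame("top");c=grab_frame("wrist");a=grab_frame("scene")
H=A+F@[-.065,0,0]
for p in(a,b,c): print("tip",px(p,[T,T-R@[0,0,.06]]).round(1).tolist(),"hole",px(p,H))
im=np.zeros((600,800,3),np.uint8)
def cr(p,x,y,w_,h_,W_,H_): return cv2.resize(np.array(p["color"])[y:y+h_,x:x+w_,::-1],(W_,H_),interpolation=cv2.INTER_CUBIC)
im[:300,:400]=cr(a,165,225,100,75,400,300); im[:300,400:]=cr(b,382,190,80,60,400,300)
im[300:,:400]=cr(c,200,70,240,180,400,300); im[300:,400:]=cr(c,270,150,100,75,400,300)
cv2.imwrite("pics/c4.png",im)
E
```

```text
t 11.55 turn [-0.005  0.008 -0.002] shift [ 0.016  0.01  -0.001] dist 0.0009642182668413465 j [ 0.918 -0.023 -0.231  2.23  -0.649  0.674 -0.267]
[ 1.205  4.907 -2.612] 0.2449696104506503
tip [[204.0, 282.5], [187.4, 268.3]] hole [[205.379 283.93 ]]
tip [[423.9, 233.2], [429.7, 242.6]] hole [[423.643 232.147]]
tip [[322.2, 208.0], [322.0, 242.5]] hole [[322.941 204.793]]
```

View pics/c4.png

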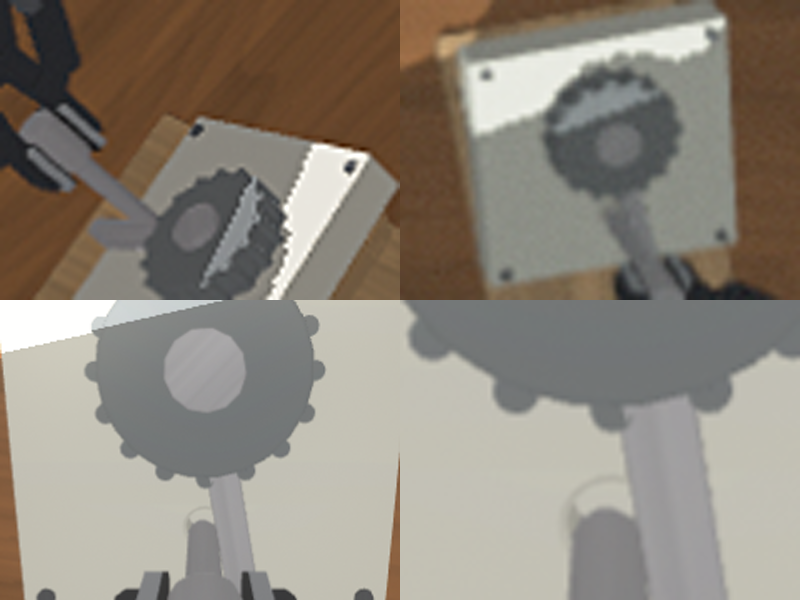

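The picture shows the arm past the hole and leaning on the pin. The pin tip is over the hole, whose rim apex is at wrist (323,194) with the centre at about (323,205), so the offset is under 1 mm. Now insert.

Call:
{"method": "send_rows", "body": {
  "motion": "0 0 0 0.016 0.02 0 0; 0 0 0 0.016 0.02 0.1 0; 0 0 0 0.016 0.02 0.2 0; 0 0 0 0.016 0.02 0.3 0; 0 0 0 0.016 0.02 0.4 0; 0 0 0 0.016 0.02 0.5 0; 0 0 0 0.016 0.02 0.55 0; 0 0 0 0.016 0.02 0.55 0"
}}

```text
time: 12.5
ee_pos: [0.4485, -0.2465, 0.0942]
tcp_rot: [[0.856, 0.155, 0.493], [0.134, -0.988, 0.078], [0.499, -0.0, -0.866]]
wrist_force: [-0.4, 4.8, -3.7]
gripper_width: 0.242
gripper_force: 59.2
```

```bash
python3 - <<'E'
from go import *
go(tip(.065,180,-.025),RT); s=state();print("force tool",np.array(s["tcp_rot"]).T@s["wrist_force"],s["torque"],s["gripper_width"])
E
```

```text
t 12.5 turn [-0.001  0.009 -0.006] shift [ 0.004 -0.019  0.047] dist 0.0025614853008323725 j [ 0.901  0.041 -0.245  2.228 -0.67   0.606 -0.25 ]
force tool [-1.521 -4.754  3.397] [0.797 1.03  0.55 ] 0.24233502956592645
```

It is inside the hole, about 2.4 mm short. Next I'll press until it seats.

Call:
{"method": "send_rows", "body": {
  "motion": "0 0 0 0 0 0.02 0; 0 0 0 0 0 0.04 0; 0 0 0 0 0 0.05 0; 0 0 0 0 0 0.06 0; 0 0 0 0 0 0.07 0; 0 0 0 0 0 0.08 0; 0 0 0 0 0 0.08 0; 0 0 0 0 0 0.08 0"
}}

```text
time: 13.3
ee_pos: [0.4503, -0.2467, 0.0919]
tcp_rot: [[0.856, 0.155, 0.494], [0.134, -0.988, 0.077], [0.5, 0.0, -0.866]]
wrist_force: [-14.6, 6.6, 15.0]
gripper_width: 0.243
gripper_force: 61.8
```

```bash
python3 - <<'E'
from go import *
go(tip(.065,180,-.025),RT); s=state();print("force tool",np.array(s["tcp_rot"]).T@s["wrist_force"],s["torque"],s["gripper_width"])
E
```

```text
t 13.3 turn [ 0.005  0.002 -0.005] shift [-0.004 -0.028 -0.01 ] dist 0.0014991954257279002 j [ 0.899  0.048 -0.247  2.228 -0.673  0.598 -0.248]
force tool [ -4.144  -8.729 -19.669] [1.666 1.792 1.123] 0.24323474859490574
```

Seated: 20 N axial reaction at the expected depth. I'll ease the load, release and back off.

Call:
{"method": "send_rows", "body": {
  "motion": "0 0 0 0 -0.02 -0.02 0; 0 0 0 0 -0.03 -0.02 0; 0 0 0 0 -0.03 -0.02 50; 0 0 0 0 -0.03 -0.02 80; 0 0 0 0 -0.03 -0.02 80; 0 0 0 0 -0.03 -0.02 80; 0 0 0 0 -0.03 -0.02 80; 0 0 0 0 -0.03 -0.02 80"
}}

```text
time: 14.1
ee_pos: [0.4502, -0.245, 0.0922]
tcp_rot: [[0.856, 0.155, 0.494], [0.134, -0.988, 0.077], [0.5, 0.0, -0.866]]
wrist_force: [-0.3, -0.5, -0.9]
gripper_width: 0.804
gripper_force: 0.0
```

Call:
{"method": "send_rows", "body": {
  "motion": "0 0 0 0 0 -0.2 80; 0 0 0 0 0 -0.5 80; 0 0 0 0 0 -0.9 80; 0 0 0 0 0 -1.4 80; 0 0 0 0 0 -2.0 80; 0 0 0 0 0 -2.2 80; 0 0 0 0 0 -2.2 80; 0 0 0 0 0 -2.2 80"
}}

```text
time: 14.9
ee_pos: [0.3958, -0.2531, 0.1868]
tcp_rot: [[0.856, 0.155, 0.494], [0.134, -0.988, 0.078], [0.5, -0.0, -0.866]]
wrist_force: [-0.1, 0.8, -0.3]
gripper_width: 0.799
gripper_force: 0.0
```

```bash
python3 - <<'E'
from go import *
s=state();print(s["time"],s["wrist_force"],s["gripper_force"])
b=grab_frame("top");c=grab_frame("wrist");a=grab_frame("scene")
for p in (a,b,c): print("exp: head top/bottom, hole",px(p,[A+F@[-.065,0,.085],A+F@[-.065,0,.05],A+F@[-.065,0,0]]).round(1).tolist())
im=np.zeros((600,800,3),np.uint8)
def cr(p,x,y,w_,h_,W_,H_): return cv2.resize(np.array(p["color"])[y:y+h_,x:x+w_,::-1],(W_,H_),interpolation=cv2.INTER_CUBIC)
im[:300,:400]=cr(a,165,225,100,75,400,300); im[:300,400:]=cr(b,382,190,80,60,400,300)
im[300:,:400]=cr(c,200,70,240,180,400,300); im[300:,400:]=cr(a,290,105,100,75,400,300)
cv2.imwrite("pics/c5.png",im)
E
```

```text
14.9 [-0.091  0.798 -0.302] 0.0
exp: head top/bottom, hole [[181.7, 263.5], [191.7, 272.2], [205.4, 283.9]]
exp: head top/bottom, hole [[431.9, 245.7], [428.4, 240.0], [423.6, 232.1]]
exp: head top/bottom, hole [[323.8, 208.4], [323.7, 195.3], [323.6, 181.6]]
```

View pics/c5.png

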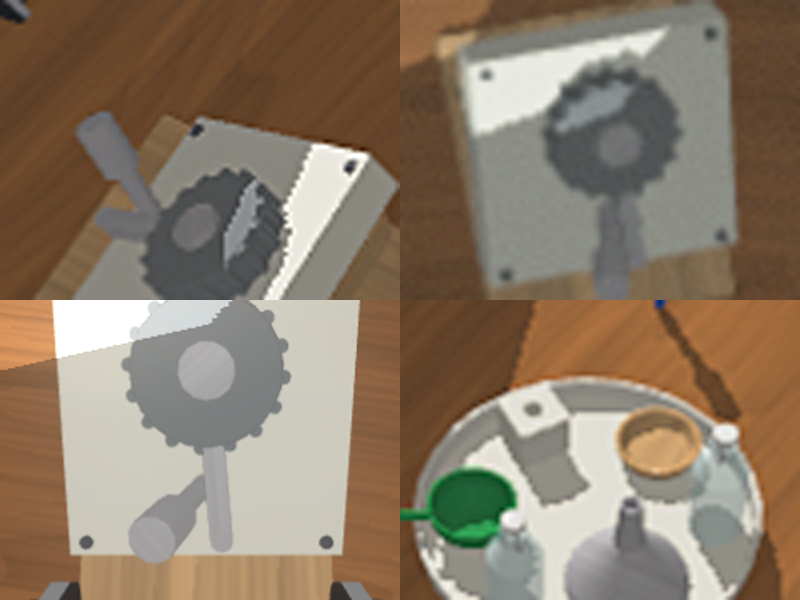

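The picture shows the arm held back against the pin, the gripper clear and the caddy undisturbed. The pin leans left under the spring, with its head at wrist (291,213) and scene (189,254). I'll check its depth and stability numerically.

```bash
cat > chk.py <<'E'
from go import *
from scipy.optimize import least_squares
a=grab_frame("scene");c=grab_frame("wrist")
import sys
if len(sys.argv)>1:
    old=cv2.imread("pics/last.png"); new=np.array(c["color"])[:,:,::-1]; print("diff",np.abs(old.astype(int)-new)[100:300,200:440].max(2).mean())
cv2.imwrite("pics/last.png",np.array(c["color"])[:,:,::-1])
uv=[(a,(165+96/4,225+118/4)),(c,(200+152*.6,70+238*.6))]
r=least_squares(lambda X:np.r_[[px(p,X)[0]-u for p,u in uv]].ravel(),A+F@[-.065,.02,.08])
q=F.T@(r.x-A)-[-.065,0,0]; print("head top in hole frame",q,r.fun)
# predicted axis leaning towards +y by phi with tip centre at (0,-4.5+..)
d=q-np.array([0,-.004,-.025]); n=np.linalg.norm(d); print("length from tip at floor",n,"lean deg",np.degrees(np.arccos(d[2]/n)))
E
python3 chk.py
```

```text
head top in hole frame [-0.005  0.024  0.081] [-1.029  1.219 -0.501 -0.119]
length from tip at floor 0.10945903268930432 lean deg 14.783581562106454
```

Call:
{"method": "send_rows", "body": {
  "motion": "0 0 0 0 0 -0.2 80; 0 0 0 0 0 0 80; 0 0 0 0 0 0 80; 0 0 0 0 0 0 80; 0 0 0 0 0 0 80; 0 0 0 0 0 0 80; 0 0 0 0 0 0 80; 0 0 0 0 0 0 80"
}}

```text
time: 15.95
ee_pos: [0.3958, -0.2533, 0.1874]
tcp_rot: [[0.856, 0.155, 0.494], [0.134, -0.988, 0.077], [0.5, 0.0, -0.866]]
wrist_force: [-0.0, 0.7, 0.1]
gripper_width: 0.798
gripper_force: 0.0
```

```bash
python3 chk.py 1
```

```text
diff 2.4431041666666666
head top in hole frame [-0.004  0.023  0.081] [-1.184  1.399 -0.578 -0.138]
length from tip at floor 0.1095240045043949 lean deg 14.418034573355033
```

The head-to-floor length comes out at 109.5 mm against 110 mm, so the tip is on the floor. The lean is about what the hole's clearance allows. Handing in.

```bash
python3 -c "
from rig import *
print(finish_job())"
```

```text
the job is handed in; nothing more can be done
None
```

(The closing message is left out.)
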